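# Oil a block plane at the spray stand and rest it in the plane till

## Task

Stand the block plane across the middle of the two wooden rails over the drip tray, nose towards the spray can, then, with the plane released there, hold the can's red nozzle cap fully down for at least half a second and let it spring back up. Then put the plane away in the empty bay of the sloping plane till: nose uphill, sole flat on the board, square to the bay, heel resting against the bottom ledge. Set the plane down gently without dropping it, spray only while it stands on the rails, and leave the mallet, jar and wax tin where they are.

Things in the scene. Friction and masses are not known exactly. Their poses are not given: they have to be found in the camera images.
- plane: Loose steel block plane, about 0.65 kg, sole 160 x 44 mm (all sizes in mm). Slanting brass lever cap, its round palm rest at the heel end (top 56 above the sole), dark wooden knob at the nose (44 high). Origin: middle of the sole's underside, about below the centre of mass. x to the nose (heel at -80), y across, z up. Starts on its sole on the bench, nose within 0.6 rad of world +x.
- plane_grip (a point): Middle of the block plane between its two upright cheeks, 26 above the sole's underside; same axes as the plane. The place to grip it, across y: cheeks flat, outer faces 44 apart, 4 to 34 above the sole's underside, 84 long (x -42 to 42).
- plane_nose (a point): Nose end of the plane's sole, at its underside, 80 ahead of the plane's origin; same axes.
- spray_stand: Fixed spray stand. Origin: on the bench, middle of its steel drip tray (220 x 150 x 25 high). x from tray to can, y left, z up. Two wooden rails lie across the tray along y: 170 long, 14 wide, centred at x -45 and +45, tops at z 45. The plane stands across both, middle over the origin, nose to +x, sole at z 45. Beyond (x 115 to 340) a plywood base and clamp hold the can.
- can: Green aerosol can with a yellow band, 56 in diameter, clamped in the spray stand and leaning 35 degrees from upright, its top towards the tray (-x of the stand). Origin: middle of its bottom; z along its axis to the top (nozzle cap's top at z 200), y as the stand's.
- hoop_bar (a point): Middle of the crossbar of the stand's grey carrying hoop, of 14 tube, which straddles the can; bar along the stand's y, 311 above the bench, uprights at y -65 and +65; 96 above the nozzle cap's top and 18 beyond it. A gripper pointing straight down over the cap strikes the bar; one tilted along the can's axis passes below it. Axes as the stand's.
- nozzle_top (a point): Middle of the flat top of the can's red nozzle cap, 34 in diameter, 16 high; at rest at x 170, z 215 of the stand's frame. z points out of the cap along the can's axis, 35 degrees from vertical, towards the tray (-x of the stand); y as the stand's. The nozzle hole on its lower side aims at the rails. Push along -z; the shut fingertips will do.
- nozzle (a joint): Travel of the sprung nozzle cap in m: 0 up, 0.006 fully down on its stop (fixed, firm). The spring needs about 2 N to start and 8 N fully down and lifts the cap again by itself. It sprays beyond about 0.0045.
- till_board: Sloping board of the fixed wooden plane till, rising at 30 degrees away from the robot. Origin: on the board's face, centre line of the EMPTY bay, inner face of the bottom ledge, 36 above the bench. x up the slope (board to 193), y to the left, z out of the board. Ledge 16 high, at x -12 to 0. A plane put away has its origin at about x 80, y 0, z 0, axes parallel to these.
- till_divider (a point): Middle of the strip, 8 wide and 10 high, between the till's two bays, on the board's face; axes as the till board's. The empty bay runs 116 to its -y side, up to the board's edge. The bay on its +y side holds a wooden smoothing plane (fixed; 56 wide, body 40 high, iron and knob to about 75 above the board).
- mallet: Bystander: turned wooden carver's mallet standing on its head, 84 in diameter, 192 high. Origin: middle of its underside.
- jar: Bystander: amber glass jar with dark lid, 74 in diameter, 108 high. Origin: middle of its underside.
- wax_tin: Bystander: flat yellow wax tin with brass lid, 88 in diameter, 32 high. Origin: middle of its underside.
There are look-alikes about, which are no part of the job. Of the things that look like the plane, the middle-sized one is meant.

How it is judged (in metres and radians):
On the way, in this order (a step that is already met when the one before it is completed fails the run):
1. the plane stands on both rails, nose towards the can, middle within 30 mm of the rails' middle and within 0.3 rad of square, released and at rest (x of plane in the frame of spray_stand between -0.03 and 0.03 m and y of plane in the frame of spray_stand between -0.03 and 0.03 m and z of plane in the frame of spray_stand between 0.04 and 0.05 m and angle between plane's own z axis and vertical below 0.08 rad and angle between the x axis of plane and the x axis of spray_stand, either way round below 0.3 rad and x of plane_nose in the frame of spray_stand above 0.03 m and contact force between plane and the fingers below 0.1 N and linear speed of plane below 0.02 m/s and angular speed of plane below 0.2 rad/s), for 0.2 s.
2. the nozzle cap is held down (beyond 4.5 mm of its 6 mm) for 0.4 s while the plane stands there (x of plane in the frame of spray_stand between -0.03 and 0.03 m and y of plane in the frame of spray_stand between -0.03 and 0.03 m and z of plane in the frame of spray_stand between 0.04 and 0.05 m and angle between plane's own z axis and vertical below 0.08 rad and angle between the x axis of plane and the x axis of spray_stand, either way round below 0.3 rad and x of plane_nose in the frame of spray_stand above 0.03 m and value of joint nozzle above 0.0045 m), for 0.4 s.
3. the cap has sprung back up (within 1 mm) (value of joint nozzle below 0.001 m), for 0.1 s.
At the end, for the whole second after the job is handed in: the plane lies in the till's empty bay, nose uphill, sole flat on the board (5 mm, 0.08 rad), square within 0.2 rad, heel within 10 mm of the ledge, at most 25 mm (divider side) or 30 mm off the bay's centre line, released and at rest; the nozzle cap is up (x of plane in the frame of till_board between 0.074 and 0.09 m and y of plane in the frame of till_board between -0.03 and 0.025 m and z of plane in the frame of till_board between -0.004 and 0.005 m and angle between the z axis of plane and the z axis of till_board, either way round below 0.08 rad and angle between the x axis of plane and the x axis of till_board, either way round below 0.2 rad and x of plane_nose in the frame of till_board above 0.12 m and value of joint nozzle below 0.001 m and contact force between plane and the fingers below 0.1 N and linear speed of plane below 0.02 m/s and angular speed of plane below 0.2 rad/s); the robot touches nothing.
It fails at once if the nozzle cap is pressed (beyond 3 mm) while the plane is not standing in place on the rails (value of joint nozzle above 0.003 m and not (x of plane in the frame of spray_stand between -0.03 and 0.03 m and y of plane in the frame of spray_stand between -0.03 and 0.03 m and z of plane in the frame of spray_stand between 0.04 and 0.05 m and angle between plane's own z axis and vertical below 0.08 rad and angle between the x axis of plane and the x axis of spray_stand, either way round below 0.3 rad and x of plane_nose in the frame of spray_stand above 0.03 m)).
It fails at once if the plane is dropped (moves faster than 0.5 m/s out of the fingers, a fall of about 13 mm) (linear speed of plane above 0.5 m/s and contact force between plane and the fingers below 0.1 N).
It fails at once if the mallet, jar or wax tin is shifted by more than 30 mm or tipped (distance of any of mallet, jar, wax_tin from where it was at the start of the episode above 0.03 m or angle between any of mallet, jar, wax_tin's own z axis and vertical above 0.4 rad).
It also fails if it takes over 64 s, if anything falls off the work surface, if the arm or the gripper's body presses on something with over 40 N, if the wrist force passes 120 N, or if a joint passes its speed limit or range.

## Robot

A 6-joint arm with a two-finger parallel gripper is mounted at the origin on the work surface. World frame = base frame: x ahead of the robot, y to its left, z up, the work surface at z = 0. Lengths are in mm, angles in rad, forces in N, time in s.
With the tool pointing down it reaches from about 400 to 825 mm from the base axis. Payload 7 kg.
Tool frame: the origin (TCP) lies midway between the tips of the shut fingers; the grasp point (between the pads) lies 19 mm behind it (r.grip_point_offset is the distance from the TCP to the grasp point, in mm); z points along the fingers, y is the line along which they close (so a half turn about z gives the same grasp; the last joint's range is limited). The gripper opens to 88 mm and grips with 3 to 60 N. Pads are 19 mm wide; open, the fingers measure 130 mm over their backs; the gripper's body (78 mm by 193 mm) begins 47 mm behind the grasp point.
Start: joints at [-0.977, 0.359, 0.012, 0, -1.224, -0.288], TCP at [203.186, -643.67, 226.561] pointing down, gripper open.
Joint ranges: [-3.07, 3.07], [-1.43, 2.12], [-1.02, 1.25], [-3.03, 1.67], [-3.05, -0], [-3.03, 3.03]. Speed limits (rad/s): [2.39, 2.39, 3.01, 3.14, 3.14, 3.14].

## Interface

Orientations are given as a 3x3 rotation matrix whose columns are the frame's x, y, z axes.
In Python, from cell import r gives the robot as it stands.
- The arm moves only by the shell command python3 -m jog 'ROWS' [OPENING] [FORCE]. ROWS is JSON, a list of rows, each a list of 2 entries, a list of its own where there are three numbers: the shift along the tool's x, y, z in cm, then the turn, a rotation vector about the tool's x, y, z in degrees. In form: [[[tx, ty, tz], [wx, wy, wz]], ...]. A call has exactly 5 rows; each row shifts and turns the commanded pose from where the row before left it, along the tool's axes as they then stand; what a row does not reach is not made up. A row lasts 1/8 s, in which the tool goes at most 62.5 mm and 10.7 degrees, less where a joint would pass 70% of its speed; a pose out of reach is approached as far as the arm can. A call with a gripper value outside its range is refused whole. OPENING is the closure, from 0 (fully open) to 1 (shut), set as the call begins (- or left out, the last holds). The fingers move at their own pace and stop on an object; FORCE is the grip in N (left out, the last holds). Time passes only in rows, so rows that do not move let the fingers close, or fill a call up. It gives the time, the measured TCP pose, the force, the opening and the grip force at its end, in the units of the state.
- r.observe(): the state, without advancing time (a new reading comes with each control period).
- r.grab_frame(name): name is "side" or "top" or "wrist"; returns a dict with "image" (400x640x3 uint8, red, green, blue), "K" (3x3 intrinsics, pixels), "origin" and "attitude" of the camera in the world. Camera axes: x right, y down, z forward; pixel columns grow to the right and rows downward; lengths in mm; the calibration is good to about 2 mm. A picture is of the moment at which its call begins. There is no depth.
- r.close_job(): hands the job in; it is judged then, once.
Trained networks look in the newest picture that a camera, given by its name, has taken for a name from the list of things; names that differ only in an ending like _2 or _b are one class to them, and where a whole thing is asked for, a point or a joint stands for the part that bears it (a point fixed in the world has none). Each returns a list of dicts, best first, with "p" (0 to 1); they miss things now and then, are a little off and sometimes report something else, mostly with a low value. They report only what shows in the picture. A call takes as long as a camera call. They do not tell look-alikes from the thing itself.
- r.trace(camera, thing): "mask" (400x640 bool, what is visible of it) and "extent" ([left, top, right, bottom] in pixels, round what is visible of it).
The state is a dict: "clock": time; "joints": joint angles; "qd": joint speeds; "effort": joint torques, N m; "position": TCP position; "orientation": TCP orientation; "contact_force": force on the tool from outside, world axes, zero at the start; "moment": the same for the moment, N m; "finger_gap": finger opening in mm; "gripper_force": force on a finger pad.
Only numpy, scipy, OpenCV 4.12 (cv2) and the standard library are available. Lean on these libraries where they do the work, as an engineer would, in place of code of your own. Each camera call takes 0.05 s, during which the arm holds its last target. There are 200 camera calls.

## Working session

There is one attempt and no reset: what is moved stays moved. The work goes in short steps, Python scripts to look and compute and a shell command to move; the robot and the scene stay as the last step left them, time stands still between calls to the robot, and variables do not carry over. Pictures are saved under pics/ and viewed, at most 10 in all, crops included, and the job is handed in when it is done.

```bash
ls; mkdir -p pics
python3 - <<'E'
from cell import r
import cv2,numpy as np
for c in ("top","side"):
    f=r.grab_frame(c); cv2.imwrite(f"pics/{c}0.png",f["image"][:,:,::-1])
    print(c,f["K"],f["origin"],f["attitude"])
    for t in ("plane","spray_stand","can","nozzle_top","till_board","till_divider","mallet","jar","wax_tin","hoop_bar"):
        try:
            for d in r.trace(c,t)[:4]:
                m=d["mask"]; ys,xs=np.nonzero(m); print(t,round(d["p"],2),np.round(d["extent"]),round(xs.mean(),1),round(ys.mean(),1),m.sum())
        except Exception as e: print(t,e)
print(r.observe()["clock"])
E
```

```text
pics
top [[436.02367953   0.         318.45818072]
 [  0.         436.02367953 207.16478355]
 [  0.           0.           1.        ]] [ 353.07394067   51.22170105 1647.57436005] [[-1.67407485e-02 -9.92877642e-01  1.17956496e-01]
 [-9.99856066e-01  1.69489378e-02  7.61996326e-04]
 [-2.75580642e-03 -1.17926761e-01 -9.93018471e-01]]
plane 0.83 [232. 281. 291. 300.] 262.5 288.4 989
plane 0.77 [189. 221. 218. 226.] 200.3 220.0 195
spray_stand 0.74 [318. 146. 363. 259.] 339.5 201.5 4790
spray_stand 0.42 [231. 208. 260. 251.] 245.1 228.0 517
nozzle_top 0.61 [338. 171. 349. 180.] 341.9 175.3 69
till_board 0.67 [391. 192. 462. 248.] 424.0 217.6 3565
till_divider 0.85 [388. 189. 461. 247.] 423.7 217.6 3615
mallet 0.75 [378. 144. 399. 167.] 388.1 155.8 425
wax_tin 0.58 [264. 148. 287. 172.] 275.3 158.9 411
hoop_bar 0.67 [316. 141. 364. 257.] 339.6 201.8 4803
side [[413.75210474   0.         317.23525999]
 [  0.         413.75210474 203.23002005]
 [  0.           0.           1.        ]] [ -55.4965173   983.8674791  1106.86308227] [[-0.85108962 -0.35219595  0.38936418]
 [-0.52466424  0.54323019 -0.65546044]
 [ 0.01933613 -0.76214104 -0.6471222 ]]
plane 0.97 [322. 283. 374. 340.] 347.8 310.5 1495
plane 0.8 [261. 274. 298. 316.] 278.5 294.8 736
plane 0.57 [219. 313. 253. 347.] 235.2 329.1 524
spray_stand 0.6 [256. 144. 374. 258.] 311.4 213.6 4436
spray_stand 0.15 [225. 233. 250. 254.] 238.9 240.6 414
can 0.66 [266. 171. 303. 212.] 284.5 190.6 556
nozzle_top 0.42 [296. 170. 302. 178.] 298.1 175.1 71
till_board 0.64 [331. 148. 397. 205.] 364.3 176.4 2036
till_board 0.6 [263. 273. 296. 317.] 278.7 294.8 733
till_divider 0.72 [332. 148. 397. 207.] 363.9 176.1 2063
mallet 0.58 [296. 145. 314. 191.] 303.3 167.6 168
jar 0.94 [318. 149. 332. 177.] 322.8 162.6 388
wax_tin 0.56 [227. 232. 252. 253.] 238.6 240.6 442
hoop_bar 0.89 [253. 145. 373. 258.] 311.1 213.6 4645
1.1
```

Run:
```python
import cv2
a=cv2.imread("pics/top0.png")[120:330,160:480]; cv2.imwrite("pics/t1.png",cv2.resize(a,None,fx=2.5,fy=2.5,interpolation=2))
a=cv2.imread("pics/side0.png")[130:360,190:430]; cv2.imwrite("pics/s1.png",cv2.resize(a,None,fx=2.6,fy=2.6,interpolation=2))
```

```text
(no output)
```

View pics/t1.png

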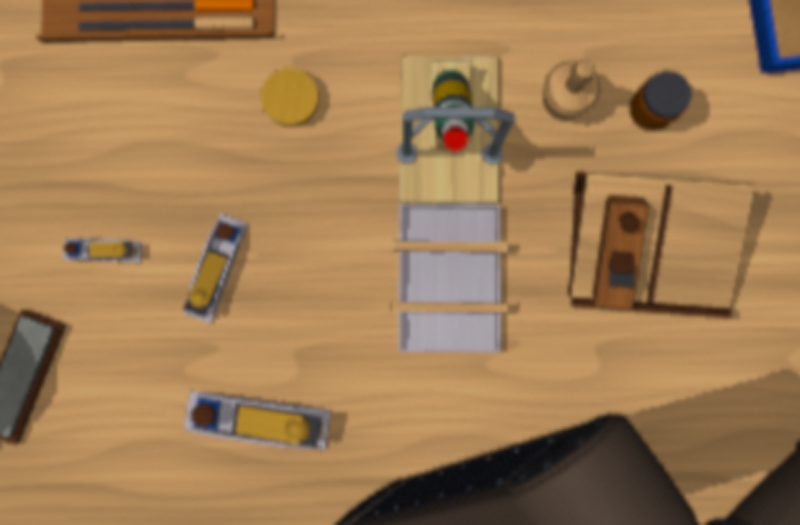

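View pics/s1.png

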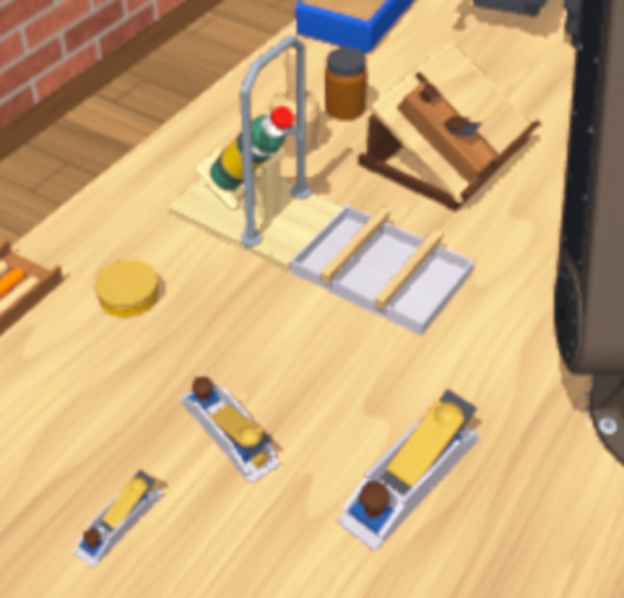

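```bash
cat > h.py <<'E'
import numpy as np, cv2
from scipy.optimize import least_squares
from scipy.spatial.transform import Rotation as R
CAM={"top":(np.array([[436.02367953,0,318.45818072],[0,436.02367953,207.16478355],[0,0,1]]),np.array([353.07394067,51.22170105,1647.57436005]),np.array([[-1.67407485e-02,-9.92877642e-01,1.17956496e-01],[-9.99856066e-01,1.69489378e-02,7.61996326e-04],[-2.75580642e-03,-1.17926761e-01,-9.93018471e-01]])),
"side":(np.array([[413.75210474,0,317.23525999],[0,413.75210474,203.23002005],[0,0,1]]),np.array([-55.4965173,983.8674791,1106.86308227]),np.array([[-0.85108962,-0.35219595,0.38936418],[-0.52466424,0.54323019,-0.65546044],[0.01933613,-0.76214104,-0.6471222]]))}
def proj(cam,P):
    K,o,A=cam if not isinstance(cam,str) else CAM[cam]
    c=(np.atleast_2d(P)-o)@A; q=c@K.T; return q[:,:2]/q[:,2:]
def ray(cam,uv,z):
    K,o,A=cam if not isinstance(cam,str) else CAM[cam]
    d=A@np.linalg.solve(K,[uv[0],uv[1],1]); return o+d*(z-o[2])/d[2]
def T(xy,yaw,z=0,slope=0): 
    return np.array([*xy,z]),R.from_euler("ZY",[yaw,-slope]).as_matrix()
def fit(obs,z=0,slope=0,x0=(500,0,0)):
    # obs: list of (cam, uv, local point)
    def f(p):
        t,M=T(p[:2]*1,p[2],z,slope)
        return np.concatenate([(proj(c,M@np.array(l,float)+t)[0]-uv) for c,uv,l in obs])
    s=least_squares(f,x0,x_scale=[100,100,1],loss="soft_l1"); return s.x,f(s.x).reshape(-1,2)
E
cat > m.py <<'E'
from h import *
t=lambda x,y:("top",np.array([x+.5,y+.5])/2.5-.5+[160,120])
s=lambda x,y:("side",np.array([x+.5,y+.5])/2.6-.5+[190,130])
S=[(*t(401,204),(110,75,25)),(*t(500,204),(110,-75,25)),(*t(502,351),(-110,-75,25)),(*t(401,351),(-110,75,25)),
(*s(293,264),(110,75,25)),(*s(346,208),(110,-75,25)),(*s(473,265),(-110,-75,25)),(*s(421,327),(-110,75,25)),(*t(455,139),(170,0,215)),(*s(282,118),(170,0,215))]
B=[(*t(755,185),(193,-58,0)),(*t(668,186),(193,62,10)),(*t(733,312),(-6,-58,16)),(*t(653,303),(0,62,10)),(*s(538,124),(-6,-58,16))]
P=[(*t(221,214),(80,22,4)),(*t(248,222),(80,-22,4)),(*t(213,321),(-80,-22,4)),(*t(184,312),(-80,22,4)),
(*s(182,398),(80,22,4)),(*s(213,378),(80,-22,4)),(*s(279,459),(-80,-22,4)),(*s(254,479),(-80,22,4))]
np.set_printoptions(suppress=True,precision=3)
for n,o,k in (("stand",S,{}),("till",B,dict(z=36,slope=np.pi/6)),("plane",P,{})):
    x,e=fit(o,**k); print(n,x,"\n",e.round(1).tolist())
for n,uv,z in (("mallet",t(572,90)[1],80),("jar",t(668,92)[1],108),("tin",t(290,96)[1],32)): print(n,ray("top",uv,z))
E
python3 m.py
```

```text
stand [456.1   -23.741  -0.018] 
 [[-0.9, 0.1], [-0.5, 0.2], [-0.7, 0.4], [-0.9, 0.4], [-1.3, -2.1], [-0.5, -2.2], [-0.1, -2.9], [0.7, -2.3], [-0.1, 0.9], [0.6, -1.9]]
till [ 410.044 -380.366   -0.065] 
 [[-0.6, -0.3], [0.6, -1.3], [0.2, 1.2], [-0.7, 1.0], [-0.1, -2.4]]
plane [477.035 325.54   -0.351] 
 [[0.2, 0.1], [0.3, 0.6], [-0.3, 1.0], [0.3, 0.8], [-0.8, -1.3], [-1.7, 0.1], [0.6, 0.2], [-1.1, -0.3]]
mallet [ 725.081 -207.794   80.   ]
jar [ 713.087 -341.335  108.   ]
tin [734.626 211.058  32.   ]
```

```bash
cat >> h.py <<'E'
def rows(p1,R1,n,st=None,dec=1):
    if st is None:
        from cell import r; st=r.observe()
    p0=np.array(st["position"]);R0=np.array(st["orientation"])
    w=R.from_matrix(R0.T@R1).as_rotvec()/n; out=[];Rp=R0;pp=p0
    for i in range(n):
        pn=pp+(p1-p0)/n
        out.append([(Rp.T@(pn-pp)/10).round(dec).tolist(),np.degrees(w).round(dec).tolist()]); Rp=Rp@R.from_rotvec(w).as_matrix(); pp=pn
    for k in range(0,n,5): print(str(out[k:k+5]).replace(" ",""))
    return p1,R1
def tool(yaw,tilt=0,flip=0):
    # tool down; tool x along heading yaw (flip: reversed); tilt: fingers' tips lean towards heading
    z=np.array([np.sin(tilt),0,-np.cos(tilt)]);x=np.array([np.cos(tilt),0,np.sin(tilt)])
    if flip: x=-x
    return R.from_euler("z",yaw).as_matrix()@np.column_stack([x,np.cross(z,x),z])
def state(st=None):
    from cell import r; st=r.observe(); print(round(st["clock"],2),np.round(st["position"],1),"\n",np.round(st["orientation"],3),"F",np.round(st["contact_force"],1),"gap",round(st["finger_gap"],1),"gf",round(st["gripper_force"],1),"q",np.round(st["joints"],2)); return st
E
python3 - <<'E'
from h import *
from cell import r
st=state(); f=r.grab_frame("wrist"); A=np.array(st["orientation"])
print((A.T@(np.array(f["origin"])-st["position"])).round(1),(A.T@f["attitude"]).round(3),f["K"])
p=np.array([290.,-350,260]);R1=tool(-.6) 
for fl in(0,1):
  print(np.degrees(R.from_matrix(A.T@tool(-.35,0,fl)).as_rotvec()))
fl=np.abs(R.from_matrix(A.T@tool(-.35)).as_rotvec()).max()>2
rows(p,A,5,st); st=dict(st);st["position"]=p
rows(np.array([440.,0,260]),A,10,st);st["position"]=[440,0,260]
rows(np.array([470,270,230.]),tool(-.35,0,fl),5,st)
E
```

```text
1.1 [ 203.2 -643.7  226.5] 
 [[-0.954 -0.301 -0.   ]
 [-0.301  0.954  0.   ]
 [ 0.     0.    -1.   ]] F [-0.5  1.2  0.8] gap 87.7 gf 0.0 q [-0.98  0.36  0.01 -0.   -1.22 -0.29]
[  65.5    0.4 -158. ] [[-0.    -0.97  -0.244]
 [ 1.    -0.    -0.   ]
 [-0.    -0.244  0.97 ]] [[283.9141277    0.         316.18523333]
 [  0.         283.9141277  200.7725907 ]
 [  0.           0.           1.        ]]
[ 9.77162104e-04  1.97104877e-03 -1.42422923e+02]
[ 1.52862283e-03 -7.57826148e-04  3.75770772e+01]
[[[-3.4,5.1,-0.7],[0.0,0.0,0.0]],[[-3.4,5.1,-0.7],[0.0,0.0,0.0]],[[-3.4,5.1,-0.7],[0.0,0.0,0.0]],[[-3.4,5.1,-0.7],[0.0,0.0,0.0]],[[-3.4,5.1,-0.7],[0.0,0.0,0.0]]]
[[[-2.5,2.9,0.0],[0.0,0.0,0.0]],[[-2.5,2.9,0.0],[0.0,0.0,0.0]],[[-2.5,2.9,0.0],[0.0,0.0,0.0]],[[-2.5,2.9,0.0],[0.0,0.0,0.0]],[[-2.5,2.9,0.0],[0.0,0.0,0.0]]]
[[[-2.5,2.9,0.0],[0.0,0.0,0.0]],[[-2.5,2.9,0.0],[0.0,0.0,0.0]],[[-2.5,2.9,0.0],[0.0,0.0,0.0]],[[-2.5,2.9,0.0],[0.0,0.0,0.0]],[[-2.5,2.9,0.0],[0.0,0.0,0.0]]]
[[[-2.2,5.0,0.6],[0.0,-0.0,7.5]],[[-1.5,5.2,0.6],[0.0,-0.0,7.5]],[[-0.8,5.4,0.6],[0.0,-0.0,7.5]],[[-0.1,5.4,0.6],[0.0,-0.0,7.5]],[[0.6,5.4,0.6],[0.0,-0.0,7.5]]]
```

```bash
python3 -m jog '[[[-3.3,5,-0.7],[0,0,0]],[[-3.3,5,-0.7],[0,0,0]],[[-3.3,5,-0.7],[0,0,0]],[[-3.3,5,-0.7],[0,0,0]],[[-3.3,5,-0.7],[0,0,0]]]' && python3 -m jog '[[[-3.5,4,0],[0,0,0]],[[-3.5,4,0],[0,0,0]],[[-3.5,4,0],[0,0,0]],[[-3.5,4,0],[0,0,0]],[[-3.5,4,0],[0,0,0]]]' && python3 -m jog '[[[-2.5,4,0],[0,0,0]],[[-2.5,4,0],[0,0,0]],[[-2.5,4,0],[0,0,0]],[[-2.5,5,0],[0,0,0]],[[-2,5,0],[0,0,0]]]'
python3 - <<'E'
from h import *
rows(np.array([470.,290,230]),tool(-.35,0,1),5)
E
```

```text
clock: 1.78
position: [285.5, -354.0, 262.0]
orientation: [[-0.954, -0.301, 0.001], [-0.301, 0.954, -0.0], [-0.001, -0.001, -1.0]]
contact_force: [1.6, -0.1, 0.4]
finger_gap: 87.1
gripper_force: 0.0
clock: 2.4
position: [392.4, -110.5, 262.1]
orientation: [[-0.954, -0.301, 0.002], [-0.301, 0.954, 0.0], [-0.002, -0.0, -1.0]]
contact_force: [0.9, -0.0, 0.2]
finger_gap: 87.5
gripper_force: 0.0
clock: 3.02
position: [440.2, 135.6, 261.9]
orientation: [[-0.954, -0.301, 0.001], [-0.301, 0.954, 0.0], [-0.001, 0.0, -1.0]]
contact_force: [1.9, 0.3, -0.7]
finger_gap: 87.8
gripper_force: 0.0
[[[-1.5,2.8,0.6],[0.0,0.0,7.5]],[[-1.1,2.9,0.6],[0.0,0.0,7.5]],[[-0.7,3.1,0.6],[0.0,0.0,7.5]],[[-0.3,3.1,0.6],[0.0,0.0,7.5]],[[0.1,3.1,0.6],[0.0,0.0,7.5]]]
```

```bash
python3 -m jog '[[[-1.5,2.8,0.6],[0,0,7.5]],[[-1.1,2.9,0.6],[0,0,7.5]],[[-0.7,3.1,0.6],[0,0,7.5]],[[-0.3,3.1,0.6],[0,0,7.5]],[[0.1,3.1,0.6],[0,0,7.5]]]' >/dev/null
python3 - <<'E'
from h import *
from cell import r
state(); f=r.grab_frame("wrist"); np.savez("w1.npz",**f); cv2.imwrite("pics/w1.png",f["image"][:,:,::-1])
for d in r.trace("wrist","plane")[:3]: print(d["p"],d["extent"],d["mask"].sum())
E
```

```text
3.65 [468.9 288.9 231.5] 
 [[-0.938  0.346  0.   ]
 [ 0.346  0.938  0.   ]
 [-0.     0.    -1.   ]] F [ 1.6 -0.3 -0.2] gap 87.9 gf 0.0 q [ 0.91  0.15 -0.26  0.   -1.16 -2.83]
0.81 [428.9, 128.7, 526.4, 177.0] 2549
0.67 [121.9, 0.0, 330.6, 58.3] 8253
0.65 [331.6, 109.8, 368.8, 230.1] 4089
```

View pics/w1.png

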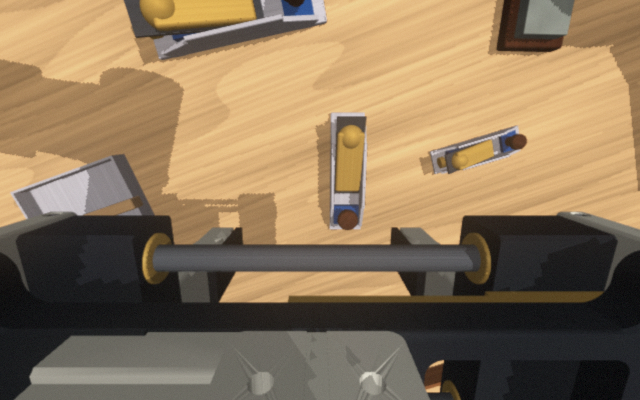

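Run:
```python
from h import *
f=np.load("w1.npz"); c=(f["K"],f["origin"],f["attitude"])
a=f["image"][100:240,300:400,::-1]; cv2.imwrite("pics/w1c.png",cv2.resize(a,None,fx=4,fy=4,interpolation=2))
o=[(c,np.array(u),l) for u,l in (((331,113.5),(-80,-22,4)),((367,115),(-80,22,4)),((363,229),(80,22,4)),((331,227),(80,-22,4)))]
x,e=fit(o,x0=(477,325,-.35));print(x,e.round(1).tolist())
for l in ((62,0,44),(-60,0,56)):
  t,M=T(x[:2],x[2]); print(l,proj(c,M@np.array(l)+t))
```

```text
[ 4.78596256e+02  3.32053385e+02 -3.45889778e-01] [[1.3, -0.2], [-0.8, -2.0], [-0.8, 0.4], [0.5, 2.6]]
(62, 0, 44) [[350.3959883  226.93666596]]
(-60, 0, 56) [[354.02466344 129.01174463]]
```

View pics/w1c.png

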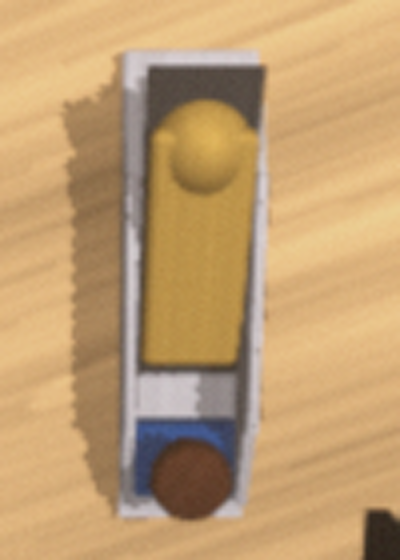

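Run:
```python
from h import *
f=np.load("w1.npz"); c=(f["K"],f["origin"],f["attitude"])
o=[(c,np.array(u),l) for u,l in (((330.4,112.6),(-80,-22,1)),((364.4,112.9),(-80,22,1)),((360.2,229),(80,22,3)),((329,229),(80,-22,3)))]
x,e=fit(o,x0=(477,325,-.35));print(x,e.round(1).tolist())
t,M=T(x[:2],x[2]); P=t+M@[-4,0,90]; 
rows(P,tool(x[2],0,1),5,dec=2)
```

```text
[ 4.77158733e+02  3.29796538e+02 -3.53059849e-01] [[0.2, 0.2], [-0.2, -0.1], [-0.3, -0.1], [0.3, -0.1]]
[[[0.2,0.81,2.81],[-0.01,-0.0,0.03]],[[0.2,0.81,2.81],[-0.01,-0.0,0.03]],[[0.2,0.81,2.81],[-0.01,-0.0,0.03]],[[0.2,0.81,2.81],[-0.01,-0.0,0.03]],[[0.2,0.81,2.81],[-0.01,-0.0,0.03]]]
```

```bash
python3 -m jog '[[[0.12,0.81,2.8],[0,0,0]],[[0.12,0.81,2.8],[0,0,0]],[[0.12,0.81,2.8],[0,0,0]],[[0.12,0.81,2.8],[0,0,0]],[[0.12,0.81,2.8],[0,0,0]]]' >/dev/null;python3 -m jog '[[[0,0,2],[0,0,0]],[[0,0,2],[0,0,0]],[[0,0,2],[0,0,0]],[[0,0,1.4],[0,0,0]],[[0,0,0.7],[0,0,0]]]'>/dev/null; python3 -m jog '[[[0,0,0],[0,0,0]],[[0,0,0],[0,0,0]],[[0,0,0],[0,0,0]],[[0,0,0],[0,0,0]],[[0,0,0],[0,0,0]]]' 1 35
python3 -m jog '[[[0,0,0],[0,0,0]],[[0,0,0],[0,0,0]],[[0,0,0],[0,0,0]],[[0,0,0],[0,0,0]],[[0,0,0],[0,0,0]]]'
```

```text
clock: 5.62
position: [477.2, 328.3, 10.8]
orientation: [[-0.94, 0.342, 0.001], [0.342, 0.94, 0.001], [-0.0, 0.001, -1.0]]
contact_force: [-0.9, 0.1, 0.1]
finger_gap: 44.0
gripper_force: 35.0
clock: 6.25
position: [477.3, 328.3, 10.8]
orientation: [[-0.94, 0.341, 0.001], [0.341, 0.94, 0.001], [-0.0, 0.001, -1.0]]
contact_force: [-0.4, 1.6, 3.4]
finger_gap: 43.9
gripper_force: 35.0
```

```bash
python3 -m jog '[[[0,0,-1],[0,0,0]],[[0,0,-2],[0,0,0]],[[0,0,-3],[0,0,0]],[[0,0,-3],[0,0,0]],[[0,0,-3],[0,0,0]]]'
python3 - <<'E'
from h import *
rows(np.array([455,-23,130.]),tool(-.018,0,1),10)
E
```

```text
clock: 6.88
position: [475.8, 326.4, 130.5]
orientation: [[-0.94, 0.342, -0.003], [0.342, 0.94, -0.002], [0.002, -0.003, -1.0]]
contact_force: [-0.2, 0.5, -6.4]
finger_gap: 43.8
gripper_force: 35.0
[[[-1.0,-3.4,0.0],[-0.0,-0.0,-1.9]],[[-0.9,-3.4,0.0],[-0.0,-0.0,-1.9]],[[-0.8,-3.4,0.0],[-0.0,-0.0,-1.9]],[[-0.7,-3.4,0.0],[-0.0,-0.0,-1.9]],[[-0.5,-3.5,0.0],[-0.0,-0.0,-1.9]]]
[[[-0.4,-3.5,0.0],[-0.0,-0.0,-1.9]],[[-0.3,-3.5,0.0],[-0.0,-0.0,-1.9]],[[-0.2,-3.5,0.0],[-0.0,-0.0,-1.9]],[[-0.1,-3.5,0.0],[-0.0,-0.0,-1.9]],[[0.0,-3.5,0.0],[-0.0,-0.0,-1.9]]]
```

```bash
python3 -m jog '[[[-1,-3.4,0],[0,0,-1.9]],[[-0.9,-3.4,0],[0,0,-1.9]],[[-0.8,-3.4,0],[0,0,-1.9]],[[-0.7,-3.4,0],[0,0,-1.9]],[[-0.5,-3.5,0],[0,0,-1.9]]]'>/dev/null; python3 -m jog '[[[-0.4,-3.5,0],[0,0,-1.9]],[[-0.3,-3.5,0],[0,0,-1.9]],[[-0.2,-3.5,0],[0,0,-1.9]],[[-0.1,-3.5,0],[0,0,-1.9]],[[0,-3.5,0],[0,0,-1.9]]]'>/dev/null
python3 -m jog '[[[0,0,0],[0,0,0]],[[0,0,0],[0,0,0]],[[0,0,0],[0,0,0]],[[0,0,0],[0,0,0]],[[0,0,0],[0,0,0]]]'>/dev/null
python3 - <<'E'
from h import *
from cell import r
state()
ims=[]
for n,(y0,y1,x0,x1) in (("side",(150,270,250,400)),("top",(150,270,290,440))):
    f=r.grab_frame(n); ims.append(cv2.resize(f["image"][y0:y1,x0:x1,::-1],None,fx=4,fy=4,interpolation=2)[:,:600])
ims[0]=ims[0]; a=np.vstack([cv2.resize(i,None,fx=.62,fy=.62) for i in ims]); cv2.imwrite("pics/over.png",a)
rows(np.array([455,-23.5,62.]),tool(-.018,0,1),5,dec=2)
E
```

```text
8.75 [456.3 -22.1 130.5] 
 [[-1.     0.016 -0.   ]
 [ 0.016  1.    -0.   ]
 [ 0.    -0.    -1.   ]] F [ 0.9  0.1 -6.4] gap 43.4 gf 35.0 q [ 0.38  0.09 -0.59 -0.   -0.9  -1.97]
[[[0.03,-0.03,1.37],[-0.0,-0.0,0.02]],[[0.03,-0.03,1.37],[-0.0,-0.0,0.02]],[[0.03,-0.03,1.37],[-0.0,-0.0,0.02]],[[0.03,-0.03,1.37],[-0.0,-0.0,0.02]],[[0.03,-0.03,1.37],[-0.0,-0.0,0.02]]]
```

View pics/over.png

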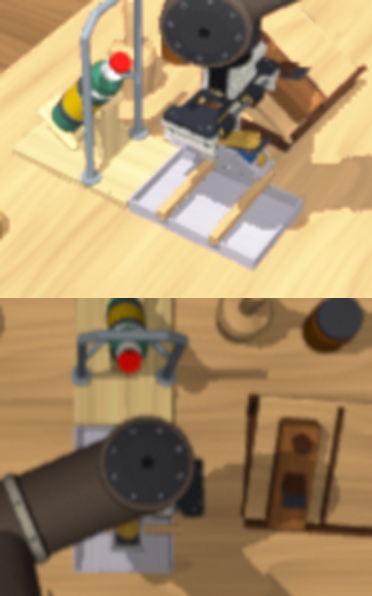

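```bash
python3 -m jog '[[[0.03,0,1.6],[0,0,0]],[[0.03,0,1.8],[0,0,0]],[[0.03,0,1.6],[0,0,0]],[[0.03,0,1.2],[0,0,0]],[[0,0,0.7],[0,0,0]]]'; python3 -m jog '[[[0,0,0.1],[0,0,0]],[[0,0,0.1],[0,0,0]],[[0,0,0.1],[0,0,0]],[[0,0,0.1],[0,0,0]],[[0,0,0],[0,0,0]]]'
```

```text
clock: 9.48
position: [455.1, -22.5, 61.0]
orientation: [[-1.0, 0.017, -0.0], [0.017, 1.0, -0.0], [0.0, -0.0, -1.0]]
contact_force: [0.1, -0.3, -5.4]
finger_gap: 43.9
gripper_force: 35.0
clock: 10.1
position: [455.2, -22.5, 57.6]
orientation: [[-1.0, 0.017, 0.0], [0.017, 1.0, 0.0], [-0.0, 0.0, -1.0]]
contact_force: [-0.5, 0.0, -6.7]
finger_gap: 44.1
gripper_force: 35.0
```

```bash
python3 -m jog '[[[0,0,0.05],[0,0,0]],[[0,0,0.05],[0,0,0]],[[0,0,0.03],[0,0,0]],[[0,0,0],[0,0,0]],[[0,0,0],[0,0,0]]]' | grep -E "pos|cont"; python3 -m jog '[[[0,0,0.05],[0,0,0]],[[0,0,0.05],[0,0,0]],[[0,0,0],[0,0,0]],[[0,0,0],[0,0,0]],[[0,0,0],[0,0,0]]]'| grep -E "pos|cont"
```

```text
position: [455.1, -22.5, 56.3]
contact_force: [0.3, -0.1, -6.2]
position: [455.2, -22.5, 55.8]
contact_force: [-4.1, 2.0, 5.7]
```

```bash
python3 -m jog '[[[0,0,0],[0,0,0]],[[0,0,0],[0,0,0]],[[0,0,0],[0,0,0]],[[0,0,-1],[0,0,0]],[[0,0,-2],[0,0,0]]]' 0.1| grep -E "pos|cont|gap"; python3 -m jog '[[[0,0,-4],[0,0,0]],[[0.5,0,-4],[0,0,0]],[[2,0,-4],[0,0,0]],[[3,0,-4],[0,0,0]],[[3,0,-4],[0,0,0]]]'
python3 - <<'E'
from h import *
from cell import r
state(); f=r.grab_frame("wrist"); np.savez("w2.npz",**f); cv2.imwrite("pics/w2.png",f["image"][:,:,::-1])
for n in ("plane","nozzle_top"):
  for d in r.trace("wrist",n)[:3]: print(n,d["p"],d["extent"],d["mask"].sum())
E
```

```text
position: [454.7, -22.7, 85.5]
contact_force: [0.1, 0.1, 0.1]
finger_gap: 78.4
clock: 12.6
position: [369.0, -21.4, 287.2]
orientation: [[-1.0, 0.017, 0.001], [0.017, 1.0, 0.0], [-0.001, 0.0, -1.0]]
contact_force: [0.8, 0.6, 0.5]
finger_gap: 78.6
gripper_force: 0.0
12.6 [369.  -21.4 287.2] 
 [[-1.     0.017  0.001]
 [ 0.017  1.     0.   ]
 [-0.001  0.    -1.   ]] F [0.8 0.6 0.5] gap 78.6 gf 0.0 q [ 0.49 -0.22 -0.48  0.   -1.31 -2.08]
plane 0.7 [437.6, 46.5, 609.3, 116.1] 8035
plane 0.69 [299.5, 178.0, 333.8, 290.7] 2533
```

View pics/w2.png

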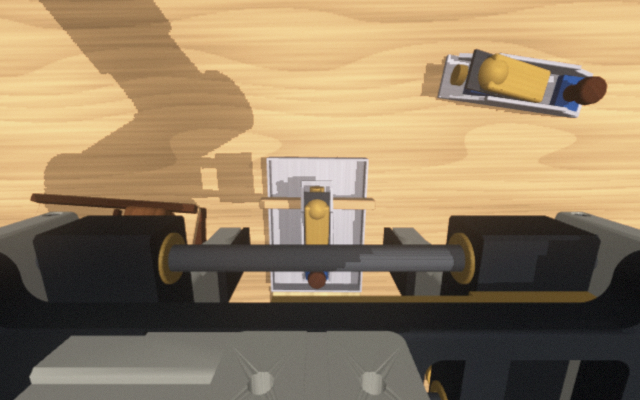

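Run:
```python
from h import *
f=np.load("w2.npz"); c=(f["K"],f["origin"],f["attitude"])
o=[(c,np.array(u),l) for u,l in (((267.5,157.5),(-110,-75,25)),((367.5,157.5),(-110,75,25)),((270.5,292),(110,-75,25)),((362.5,292),(110,75,25)))]
x,e=fit(o,x0=(456,-24,0));print(x,e.round(1).tolist())
x=[x[0],x[1],(x[2]-.018)/2]
t,M=T(x[:2],x[2]); N=t+M@[170,0,215]; th=np.radians(35);Rt=tool(x[2],th,1); print("N",N)
print("side/top N",[proj(k,N) for k in("top","side")])
for k in ("top","side"):
    a=cv2.imread(f"pics/{k}0.png").astype(int); m=(a[:,:,2]>150)&(a[:,:,1]<60)&(a[:,:,0]<60); m[:, :290]=0;m[:,360:]=0;m[200:]=0;ys,xs=np.nonzero(m);print(k,xs.mean(),ys.mean(),len(xs))
rows(N-Rt[:,2]*70,Rt,5)
```

```text
[ 4.54720770e+02 -2.12306053e+01 -2.14092992e-02] [[-1.2, 0.3], [0.8, 0.7], [1.0, -0.8], [-0.7, -0.5]]
N [624.68776748 -24.58017892 215.        ]
side/top N [array([[340.99803429, 176.58124042]]), array([[298.77817963, 173.59478672]])]
top 341.8545454545455 175.8 55
side 298.1818181818182 174.95454545454547 44
[[[-4.3,0.0,0.3],[0.0,-6.9,0.0]],[[-4.2,0.0,0.9],[0.0,-6.9,0.0]],[[-4.1,0.0,1.4],[0.0,-6.9,0.0]],[[-3.9,0.0,1.8],[0.0,-6.9,0.0]],[[-3.6,0.0,2.3],[0.0,-6.9,0.0]]]
```

```bash
python3 -m jog '[[[-4.3,0,0.3],[0,-6.9,0]],[[-4.2,0,0.9],[0,-6.9,0]],[[-4.1,0,1.4],[0,-6.9,0]],[[-3.9,0,1.8],[0,-6.9,0]],[[-3.6,0,2.3],[0,-6.9,0]]]' 1 >/dev/null; python3 -m jog '[[[0,0,0],[0,0,0]],[[0,0,0],[0,0,0]],[[0,0,0],[0,0,0]],[[0,0,0],[0,0,0]],[[0,0,0],[0,0,0]]]'
python3 - <<'E'
from h import *
from cell import r
st=state(); ims=[]
for n,(y0,y1,x0,x1) in (("side",(130,230,240,400)),("wrist",(150,350,160,480))):
    f=r.grab_frame(n); ims.append(cv2.resize(f["image"][y0:y1,x0:x1,::-1],(480,300),interpolation=2))
cv2.imwrite("pics/noz.png",np.vstack(ims))
N=np.array([625,-26,215.]);Rt=tool(-.02,np.radians(35),1)
rows(N-Rt[:,2]*12,Rt,5,st,2)
E
```

```text
clock: 14.0
position: [584.6, -24.4, 268.4]
orientation: [[-0.824, 0.017, 0.567], [0.014, 1.0, -0.009], [-0.567, 0.0, -0.824]]
contact_force: [0.7, -0.2, -0.3]
finger_gap: 0.8
gripper_force: 0.0
14.0 [584.6 -24.4 268.4] 
 [[-0.824  0.017  0.567]
 [ 0.014  1.    -0.009]
 [-0.567  0.    -0.824]] F [ 0.7 -0.2 -0.3] gap 0.8 gf 0.0 q [ 0.37 -0.15 -0.86  0.64 -0.36 -2.51]
[[[-0.06,-0.02,1.1],[0.02,-0.09,0.03]],[[-0.06,-0.02,1.1],[0.02,-0.09,0.03]],[[-0.06,-0.02,1.1],[0.02,-0.09,0.03]],[[-0.05,-0.02,1.1],[0.02,-0.09,0.03]],[[-0.05,-0.02,1.1],[0.02,-0.09,0.03]]]
```

View pics/noz.png

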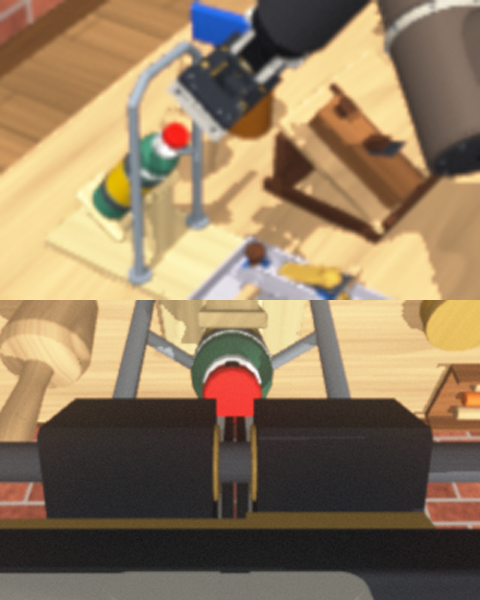

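```bash
python3 -m jog '[[[-0.06,-0.03,1.1],[0,0,0]],[[-0.06,-0.03,1.1],[0,0,0]],[[-0.06,-0.03,1.1],[0,0,0]],[[-0.05,-0.03,1.1],[0,0,0]],[[-0.05,-0.03,1.1],[0,0,0]]]' | grep -E "pos|cont"; python3 -m jog '[[[0,0,0.3],[0,0,0]],[[0,0,0.3],[0,0,0]],[[0,0,0.3],[0,0,0]],[[0,0,0],[0,0,0]],[[0,0,0],[0,0,0]]]' | grep -E "cl|pos|cont"
```

```text
position: [618.3, -26.2, 224.0]
contact_force: [-0.2, -0.1, 0.3]
clock: 15.35
position: [623.0, -27.3, 216.8]
contact_force: [-0.7, -0.4, 0.3]
```

```bash
python3 -m jog '[[[0,0,0.15],[0,0,0]],[[0,0,0.15],[0,0,0]],[[0,0,0.15],[0,0,0]],[[0,0,0],[0,0,0]],[[0,0,0],[0,0,0]]]' | grep -E "cl|pos|cont"; python3 -m jog '[[[0,0,0.15],[0,0,0]],[[0,0,0.15],[0,0,0]],[[0,0,0.15],[0,0,0]],[[0,0,0],[0,0,0]],[[0,0,0],[0,0,0]]]' | grep -E "cl|pos|cont"
```

```text
clock: 15.98
position: [625.5, -26.7, 214.2]
contact_force: [-2.9, 1.2, 2.3]
clock: 16.6
position: [627.5, -26.8, 211.5]
contact_force: [-6.0, 2.9, 2.3]
```

```bash
python3 -m jog '[[[0,0,0.15],[0,0,0]],[[0,0,0.15],[0,0,0]],[[0,0,0],[0,0,0]],[[0,0,0],[0,0,0]],[[0,0,0],[0,0,0]]]' | grep -E "cl|pos|cont"; python3 -m jog '[[[0,0,0.1],[0,0,0]],[[0,0,0.05],[0,0,0]],[[0,0,0],[0,0,0]],[[0,0,0],[0,0,0]],[[0,0,0],[0,0,0]]]' | grep -E "cl|pos|cont"
```

```text
clock: 17.23
position: [628.6, -26.9, 210.3]
contact_force: [-13.7, 2.9, 7.6]
clock: 17.85
position: [628.8, -26.9, 210.1]
contact_force: [-26.4, 3.4, 16.6]
```

```bash
python3 -m jog '[[[0,0,-0.05],[0,0,0]],[[0,0,0],[0,0,0]],[[0,0,0],[0,0,0]],[[0,0,0],[0,0,0]],[[0,0,0],[0,0,0]]]' | grep -E "cl|pos|cont"; python3 -m jog '[[[0,0,-0.3],[0,0,0]],[[0,0,-0.5],[0,0,0]],[[0,0,-1],[0,0,0]],[[0,0,-2],[0,0,0]],[[0,0,-3],[0,0,0]]]' | grep -E "cl|pos|cont"
python3 - <<'E'
from h import *
from cell import r
st=state(); f=r.grab_frame("wrist"); np.savez("w3.npz",**f); cv2.imwrite("pics/w3.png",f["image"][:,:,::-1])
P=np.array([400,-22,290.]); rows(P,tool(-.02,0,1),5,st)
E
```

```text
clock: 18.48
position: [628.9, -27.1, 210.3]
contact_force: [-20.3, 4.5, 12.9]
clock: 19.1
position: [591.4, -26.6, 266.0]
contact_force: [0.5, -1.0, 1.5]
19.1 [591.4 -26.6 266. ] 
 [[-0.83   0.017  0.557]
 [ 0.014  1.    -0.009]
 [-0.557  0.001 -0.83 ]] F [ 0.5 -1.   1.5] gap 0.7 gf 0.0 q [ 0.37 -0.13 -0.83  0.6  -0.37 -2.46]
[[[2.9,0.0,-2.5],[0.0,6.8,0.0]],[[3.2,0.0,-2.2],[0.0,6.8,0.0]],[[3.4,0.0,-1.8],[0.0,6.8,0.0]],[[3.6,0.0,-1.4],[0.0,6.8,0.0]],[[3.7,0.0,-0.9],[0.0,6.8,0.0]]]
```

Run:
```python
from h import *
P=np.array([350,-340,300.]); rows(P,tool(-.065,np.pi/6,1),10)
```

```text
[[[1.8,-3.2,-1.6],[0.2,0.4,0.2]],[[1.8,-3.2,-1.6],[0.2,0.4,0.2]],[[1.8,-3.2,-1.5],[0.2,0.4,0.2]],[[1.8,-3.2,-1.5],[0.2,0.4,0.2]],[[1.8,-3.2,-1.5],[0.2,0.4,0.2]]]
[[[1.8,-3.2,-1.5],[0.2,0.4,0.2]],[[1.8,-3.2,-1.4],[0.2,0.4,0.2]],[[1.8,-3.3,-1.4],[0.2,0.4,0.2]],[[1.8,-3.3,-1.4],[0.2,0.4,0.2]],[[1.8,-3.3,-1.4],[0.2,0.4,0.2]]]
```

```bash
python3 -m jog '[[[1.8,-3.2,-1.6],[0.2,0.4,0.2]],[[1.8,-3.2,-1.6],[0.2,0.4,0.2]],[[1.8,-3.2,-1.5],[0.2,0.4,0.2]],[[1.8,-3.2,-1.5],[0.2,0.4,0.2]],[[1.8,-3.2,-1.5],[0.2,0.4,0.2]]]' 0.1 >/dev/null; python3 -m jog '[[[1.8,-3.2,-1.5],[0.2,0.4,0.2]],[[1.8,-3.2,-1.4],[0.2,0.4,0.2]],[[1.8,-3.2,-1.4],[0.2,0.4,0.2]],[[1.8,-3.3,-1.4],[0.2,0.4,0.2]],[[1.8,-3.3,-1.4],[0.2,0.4,0.2]]]' >/dev/null
python3 -m jog '[[[0,0,0],[0,0,0]],[[0,0,0],[0,0,0]],[[0,0,0],[0,0,0]],[[0,0,0],[0,0,0]],[[0,0,0],[0,0,0]]]' >/dev/null
python3 - <<'E'
from h import *
from cell import r
st=state(); f=r.grab_frame("wrist"); np.savez("w4.npz",**f); cv2.imwrite("pics/w4.png",f["image"][:,:,::-1])
E
```

```text
21.02 [ 349.1 -338.8  297.1] 
 [[-0.864  0.063  0.499]
 [ 0.049  0.998 -0.041]
 [-0.501 -0.01  -0.865]] F [-0.7  0.  -0. ] gap 78.8 gf 0.0 q [-0.58 -0.21 -0.44 -0.31 -0.9  -0.91]
```

View pics/w4.png

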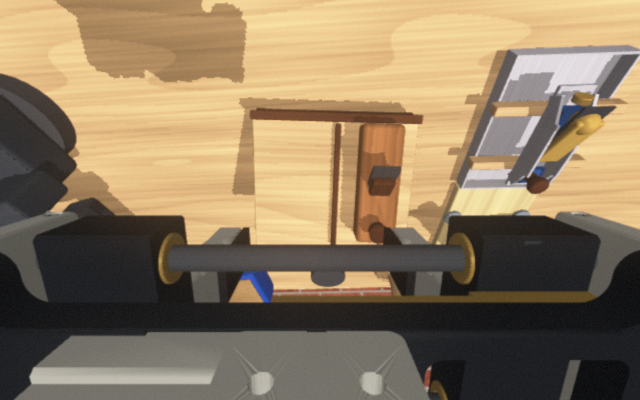

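Run:
```python
import cv2
a=cv2.imread("pics/w4.png")[100:250,240:430]; cv2.imwrite("pics/w4c.png",cv2.resize(a,None,fx=4,fy=4,interpolation=2))
```

```text
(no output)
```

View pics/w4c.png

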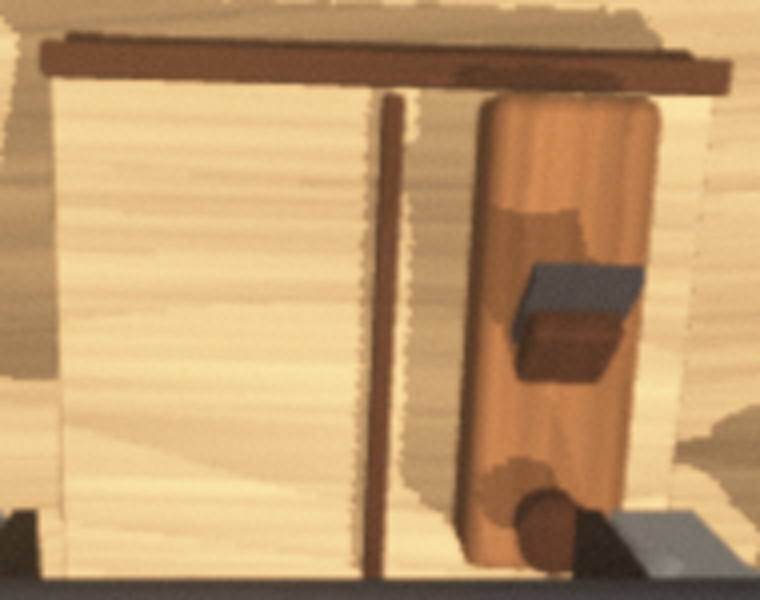

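```bash
cat > till.py <<'E'
from h import *
f=np.load("w4.npz"); K,o,A=f["K"],f["origin"],f["attitude"]
ob=[((54,90),0,1,-58),((58,300),0,1,-58),((64,560),0,1,-58),((393,97),10,1,62),((383,335),10,1,62),((373,575),10,1,62),((100,76.5),16,0,0),((350,83),16,0,0),((600,90),16,0,0)]
def g(p):
    t,M=T(p[:2],p[2],36,np.pi/6); e=[]
    for (u,v),h,ax,val in ob:
        d=M.T@A@np.linalg.solve(K,[(u+.5)/4-.5+240,(v+.5)/4-.5+100,1]); q=M.T@(o-t); q=q+d*(h-q[2])/d[2]; e.append(q[ax]-val)
    return np.array(e)
s=least_squares(g,(410,-380,-.06),x_scale=[100,100,1]); 
if __name__=="__main__":
    print(s.x,s.fun.round(1))
    P=np.array([455,-22.5,130.]); rows(P,tool(-.017,0,1),10)
E
python3 till.py
```

```text
[ 4.07698317e+02 -3.76492891e+02 -8.88042037e-02] [ 0.8  0.2 -0.1 -0.5 -0.3 -0.1  0.1 -0.1 -0.1]
[[[0.1,3.2,1.8],[-0.1,3.0,-0.2]],[[-0.0,3.2,1.9],[-0.1,3.0,-0.2]],[[-0.1,3.2,1.9],[-0.1,3.0,-0.2]],[[-0.3,3.2,1.9],[-0.1,3.0,-0.2]],[[-0.4,3.2,1.8],[-0.1,3.0,-0.2]]]
[[[-0.5,3.2,1.8],[-0.1,3.0,-0.2]],[[-0.6,3.2,1.8],[-0.1,3.0,-0.2]],[[-0.7,3.2,1.8],[-0.1,3.0,-0.2]],[[-0.8,3.2,1.8],[-0.1,3.0,-0.2]],[[-0.9,3.2,1.7],[-0.1,3.0,-0.2]]]
```

```bash
python3 -m jog '[[[0.1,3.2,1.8],[-0.1,3,-0.2]],[[0,3.2,1.9],[-0.1,3,-0.2]],[[-0.1,3.2,1.9],[-0.1,3,-0.2]],[[-0.3,3.2,1.9],[-0.1,3,-0.2]],[[-0.4,3.2,1.8],[-0.1,3,-0.2]]]' >/dev/null;  python3 -m jog '[[[-0.5,3.2,1.8],[-0.1,3,-0.2]],[[-0.6,3.2,1.8],[-0.1,3,-0.2]],[[-0.7,3.2,1.8],[-0.1,3,-0.2]],[[-0.8,3.2,1.8],[-0.1,3,-0.2]],[[-0.9,3.2,1.7],[-0.1,3,-0.2]]]' >/dev/null
python3 -m jog '[[[0,0,0],[0,0,0]],[[0,0,0],[0,0,0]],[[0,0,0],[0,0,0]],[[0,0,0],[0,0,0]],[[0,0,0],[0,0,0]]]' >/dev/null
python3 - <<'E'
from h import *
from cell import r
st=state(); f=r.grab_frame("wrist"); cv2.imwrite("pics/w5.png",f["image"][:,:,::-1])
rows(np.array([455.2,-22.5,56.]),tool(-.017,0,1),5,st,2)
E
```

```text
22.95 [456.6 -26.  129.7] 
 [[-1.     0.027  0.002]
 [ 0.027  1.    -0.002]
 [-0.002 -0.002 -1.   ]] F [ 0.5  0.1 -0.7] gap 78.6 gf 0.0 q [ 0.38  0.09 -0.59  0.   -0.89 -1.98]
[[[0.03,0.07,1.47],[-0.03,0.02,-0.12]],[[0.03,0.07,1.47],[-0.03,0.02,-0.12]],[[0.03,0.07,1.47],[-0.03,0.02,-0.12]],[[0.03,0.07,1.47],[-0.03,0.02,-0.12]],[[0.03,0.07,1.47],[-0.03,0.02,-0.12]]]
```

```bash
python3 -m jog '[[[0.03,0.07,1.8],[0,0,-0.1]],[[0.03,0.07,1.8],[0,0,-0.1]],[[0.03,0.07,1.7],[0,0,-0.1]],[[0.03,0.07,1.3],[0,0,-0.1]],[[0.03,0.07,0.7],[0,0,-0.1]]]' >/dev/null
python3 -m jog '[[[0,0,0],[0,0,0]],[[0,0,0],[0,0,0]],[[0,0,0],[0,0,0]],[[0,0,0],[0,0,0]],[[0,0,0],[0,0,0]]]' 1 45 
python3 -m jog '[[[0,0,0],[0,0,0]],[[0,0,0],[0,0,0]],[[0,0,-0.2],[0,0,0]],[[0,0,-0.5],[0,0,0]],[[0,0,-1],[0,0,0]]]'| grep -E "pos|cont|gap"
python3 -m jog '[[[0,0,-2],[0,0,0]],[[0,0,-3],[0,0,0]],[[0,0,-4],[0,0,0]],[[0,0,-4],[0,0,0]],[[0,0,-4],[0,0,0]]]'
python3 - <<'E'
from h import *
from till import s
t,M=T(s.x[:2],s.x[2],36,np.pi/6); st=state()
Rt=tool(s.x[2],np.pi/6,1); P=t+M@[88,-12,100]   # tcp 100 above the board
print(P,M@[0,0,1],Rt[:,2]); rows(P,Rt,10,st)
E
```

```text
clock: 24.25
position: [455.5, -22.3, 56.5]
orientation: [[-1.0, 0.018, 0.001], [0.018, 1.0, -0.003], [-0.001, -0.003, -1.0]]
contact_force: [-0.1, -0.4, 3.2]
finger_gap: 43.4
gripper_force: 45.0
position: [454.6, -22.5, 73.1]
contact_force: [0.7, -0.4, -6.8]
finger_gap: 43.8
clock: 25.5
position: [454.5, -21.9, 244.9]
orientation: [[-1.0, 0.018, 0.001], [0.018, 1.0, -0.002], [-0.001, -0.002, -1.0]]
contact_force: [1.1, -0.0, -7.1]
finger_gap: 43.7
gripper_force: 45.0
25.5 [454.5 -21.9 244.9] 
 [[-1.     0.018  0.001]
 [ 0.018  1.    -0.002]
 [-0.001 -0.002 -1.   ]] F [ 1.1 -0.  -7.1] gap 43.7 gf 45.0 q [ 0.39 -0.03 -0.42  0.   -1.18 -1.98]
[ 432.74102023 -390.77012614  166.60254038] [-0.49802975  0.04434376  0.8660254 ] [ 0.49802975 -0.04434376 -0.8660254 ]
[[[0.2,-3.7,0.8],[0.1,-3.0,0.4]],[[0.2,-3.7,0.8],[0.1,-3.0,0.4]],[[0.2,-3.7,0.8],[0.1,-3.0,0.4]],[[0.2,-3.7,0.8],[0.1,-3.0,0.4]],[[0.2,-3.7,0.8],[0.1,-3.0,0.4]]]
[[[0.2,-3.7,0.8],[0.1,-3.0,0.4]],[[0.2,-3.7,0.8],[0.1,-3.0,0.4]],[[0.3,-3.7,0.8],[0.1,-3.0,0.4]],[[0.3,-3.7,0.8],[0.1,-3.0,0.4]],[[0.3,-3.7,0.7],[0.1,-3.0,0.4]]]
```

Run:
```python
from h import *
from till import s
t,M=T(s.x[:2],s.x[2],36,np.pi/6); 
Rt=tool(s.x[2],np.pi/6,1); rows(t+M@[88,-12,130],Rt,10)
```

```text
[[[0.3,-3.7,0.5],[0.1,-3.0,0.4]],[[0.3,-3.7,0.5],[0.1,-3.0,0.4]],[[0.3,-3.7,0.5],[0.1,-3.0,0.4]],[[0.3,-3.7,0.5],[0.1,-3.0,0.4]],[[0.3,-3.7,0.5],[0.1,-3.0,0.4]]]
[[[0.3,-3.7,0.5],[0.1,-3.0,0.4]],[[0.3,-3.7,0.5],[0.1,-3.0,0.4]],[[0.3,-3.7,0.5],[0.1,-3.0,0.4]],[[0.3,-3.7,0.5],[0.1,-3.0,0.4]],[[0.3,-3.7,0.4],[0.1,-3.0,0.4]]]
```

```bash
python3 -m jog '[[[0.3,-3.7,0.5],[0.1,-3,0.4]],[[0.3,-3.7,0.5],[0.1,-3,0.4]],[[0.3,-3.7,0.5],[0.1,-3,0.4]],[[0.3,-3.7,0.5],[0.1,-3,0.4]],[[0.3,-3.7,0.5],[0.1,-3,0.4]]]' >/dev/null; python3 -m jog '[[[0.3,-3.7,0.5],[0.1,-3,0.4]],[[0.3,-3.7,0.5],[0.1,-3,0.4]],[[0.3,-3.7,0.5],[0.1,-3,0.4]],[[0.3,-3.7,0.5],[0.1,-3,0.4]],[[0.3,-3.7,0.5],[0.1,-3,0.4]]]' >/dev/null
python3 -m jog '[[[0,0,0],[0,0,0]],[[0,0,0],[0,0,0]],[[0,0,0],[0,0,0]],[[0,0,0],[0,0,0]],[[0,0,0],[0,0,0]]]' >/dev/null
cat > loc.py <<'E'
from h import *
from till import s
t,M=T(s.x[:2],s.x[2],36,np.pi/6); st=state(); Rt=tool(s.x[2],np.pi/6,1)
print("board:",(M.T@(np.array(st["position"])-t)).round(1),"Fboard",(M.T@st["contact_force"]).round(1),"rot",np.degrees(R.from_matrix(np.array(st["orientation"]).T@Rt).as_rotvec()).round(2))
E
python3 loc.py
```

```text
27.38 [ 419.8 -390.1  190.4] 
 [[-0.862  0.088  0.499]
 [ 0.075  0.996 -0.045]
 [-0.501 -0.002 -0.865]] F [ 0.6  0.1 -6.6] gap 43.9 gf 45.0 q [-0.6   0.04 -0.44 -0.41 -0.66 -0.78]
board: [ 88.7 -12.5 127. ] Fboard [-2.8  0.2 -6. ] rot [-0.04  0.07  0.1 ]
```

```bash
python3 -m jog '[[[0,0,2],[0,0,0]],[[0,0,2.5],[0,0,0]],[[0,0,2.5],[0,0,0]],[[0,0,2],[0,0,0]],[[0,0,1.3],[0,0,0]]]' >/dev/null; python3 -m jog '[[[0,0,0.4],[0,0,0]],[[0,0,0.2],[0,0,0]],[[0,0,0.1],[0,0,0]],[[0,0,0],[0,0,0]],[[0,0,0],[0,0,0]]]' >/dev/null; python3 loc.py
```

```text
28.62 [ 474.3 -396.    95.4] 
 [[-0.862  0.089  0.499]
 [ 0.076  0.996 -0.046]
 [-0.501 -0.002 -0.865]] F [-0.5 -0.1 -6.6] gap 43.9 gf 45.0 q [-0.57  0.23 -0.44 -0.52 -0.48 -0.68]
board: [ 88.6 -13.6  17.4] Fboard [-3.7 -0.1 -5.5] rot [-0.1   0.1   0.03]
```

```bash
python3 -m jog '[[[0,0,0.15],[0,0,0]],[[0,0,0.15],[0,0,0]],[[0,0,0.1],[0,0,0]],[[0,0,0],[0,0,0]],[[0,0,0],[0,0,0]]]' >/dev/null; python3 loc.py|tail -1;  python3 -m jog '[[[0,0,0.1],[0,0,0]],[[0,0,0.05],[0,0,0]],[[0,0,0.05],[0,0,0]],[[0,0,0],[0,0,0]],[[0,0,0],[0,0,0]]]' >/dev/null; python3 loc.py|tail -1
```

```text
board: [ 88.4 -13.4  13. ] Fboard [-4.8 -0.9 -5.9] rot [-0.08  0.06  0.02]
board: [ 88.4 -13.4  11.1] Fboard [-3.7  0.1 -3.2] rot [-0.08  0.06  0.02]
```

```bash
python3 -m jog '[[[0,0,0.04],[0,0,0]],[[0.15,0,0],[0,0,0]],[[0.15,0,0],[0,0,0]],[[0.1,0,0],[0,0,0]],[[0,0,0],[0,0,0]]]' >/dev/null; python3 loc.py|tail -1;  python3 -m jog '[[[0.1,0,0],[0,0,0]],[[0.1,0,0],[0,0,0]],[[0.05,0,0],[0,0,0]],[[0,0,0],[0,0,0]],[[0,0,0],[0,0,0]]]' >/dev/null; python3 loc.py|tail -1
```

```text
board: [ 85.7 -14.2  11. ] Fboard [ 1.9 -0.1  5.3] rot [-0.16  0.17  0.05]
board: [ 83.1 -14.2  11. ] Fboard [ 3.1 -0.5  4.8] rot [-0.16  0.17  0.05]
```

```bash
python3 -m jog '[[[0.1,0,0],[0,0,0]],[[0.1,0,0],[0,0,0]],[[0,0,0],[0,0,0]],[[0,0,0],[0,0,0]],[[0,0,0],[0,0,0]]]' >/dev/null; python3 loc.py|tail -1;  python3 -m jog '[[[0.1,0,0],[0,0,0]],[[0,0,0],[0,0,0]],[[0,0,0],[0,0,0]],[[0,0,0],[0,0,0]],[[0,0,0],[0,0,0]]]' >/dev/null; python3 loc.py
```

```text
board: [ 82.2 -14.2  11.1] Fboard [6.  0.6 2.6] rot [-0.18  0.24  0.06]
32.38 [ 471.7 -396.5   86.6] 
 [[-0.86   0.089  0.502]
 [ 0.075  0.996 -0.048]
 [-0.505 -0.004 -0.863]] F [5.8 2.  6.5] gap 43.8 gf 45.0 q [-0.57  0.24 -0.44 -0.54 -0.47 -0.65]
board: [ 82.1 -14.3  11.1] Fboard [8.1 2.5 2.9] rot [-0.19  0.31  0.08]
```

```bash
python3 -m jog '[[[0,0,0],[0,0,0]],[[0,0,0],[0,0,0]],[[0,0,0],[0,0,0]],[[0,0,0],[0,0,0]],[[0,0,-0.5],[0,0,0]]]' 0.15 | grep -E "gap|cont"; python3 -m jog '[[[0,0,-2],[0,0,0]],[[0,0,-4],[0,0,0]],[[0,0,-4],[0,0,0]],[[0,0,-4],[0,0,0]],[[0,0,-4],[0,0,0]]]' >/dev/null; python3 -m jog '[[[2,0,-2],[0,0,0]],[[2,0,0],[0,0,0]],[[0,0,0],[0,0,0]],[[0,0,0],[0,0,0]],[[0,0,0],[0,0,0]]]' | grep -E "cont|clock|pos"
python3 - <<'E'
from h import *
from cell import r
f=r.grab_frame("wrist"); np.savez("w6.npz",**f)
cv2.imwrite("pics/w6.png",cv2.resize(f["image"][60:260,200:440,::-1],None,fx=3,fy=3,interpolation=2)[:600,:800])
from till import s
t,M=T(s.x[:2],s.x[2],36,np.pi/6)
for l in ((0,22,4),(0,-22,4),(160,-22,4),(160,22,4)): print(l,((proj((f["K"],f["origin"],f["attitude"]),t+M@(np.array(l)+[0,-14,0]))[0]-[200,60]+.5)*3).round(0))
E
```

```text
contact_force: [0.9, 0.6, 0.4]
finger_gap: 74.4
clock: 34.25
position: [332.9, -383.1, 242.4]
contact_force: [-0.1, 0.3, 0.5]
(0, 22, 4) [400. 272.]
(0, -22, 4) [297. 272.]
(160, -22, 4) [302. 614.]
(160, 22, 4) [395. 614.]
```

View pics/w6.png

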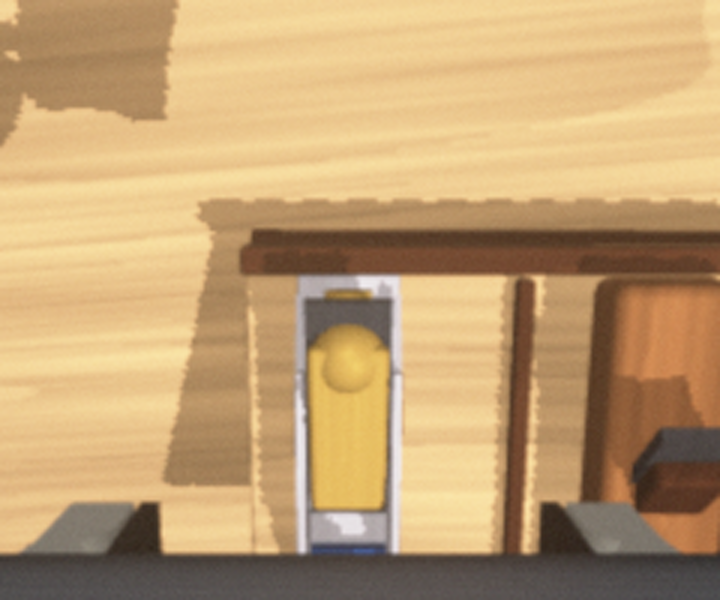

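The plane lies square in the bay: heel at row ~275 against the ledge, edges at columns 297 to 400, which matches the model within a pixel or two. The gripper is clear.

```bash
python3 -c "
from cell import r
print(r.close_job())"
```

```text
the job is handed in; nothing more can be done
None
```

I stood the plane on the rails, held the cap on its stop for over half a second and released it, put the plane away in the empty bay with its heel against the ledge, and handed the job in at about 34 s; the verdict was not shown.

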